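# Time the camshaft and hold the belt tensioner back for the new belt

## Robot

A 7-joint arm with a two-finger parallel gripper is mounted at the origin on a cart in front of the work surface, level with it; the furniture and walls round the work are solid. World frame = base frame: x ahead of the robot, y to its left, z up, the work surface at z = 0. Lengths are in mm, angles in rad, forces in N, time in s.
With the tool pointing down it reaches from about 400 to 875 mm from the base axis. Payload 4.4 kg.
Tool frame: the origin (TCP) lies at the very end of the fingers, on their centre line; the grasp point (between the pads) lies 19 mm behind it; y points along the fingers, z is the direction in which the jaws open and shut, and the axes are right-handed (so a half turn about y gives the same grasp; the last joint's range is limited). The gripper opens to 85 mm and grips with 20 to 120 N. Pads are 22 mm wide; open, the fingers measure 114 mm over their backs; the gripper's body (76 mm by 85 mm) begins 54 mm behind the grasp point. The pads swing forward as they close: fully open they stand 13 mm farther back than shut.
Start: joints at [-1.368, 0.628, 0.038, 1.517, -0.027, 0.996, -0.02], TCP at [172.599, 626.68, 231.313] pointing down, gripper open.
Joint ranges: [-3.06, 3.06], [-0.37, 2.12], [-1.25, 1.32], [0.18, 2.47], [-1.1, 4.24], [0.23, 1.98], [-2.94, 2.94]. Speed limits (rad/s): [2.57, 2.57, 3.14, 3.14, 3.14, 3.14, 3.14].

## Interface

Orientations are given as [roll, pitch, yaw] about the fixed x, y, z axes, in that order (R = Rz(yaw) Ry(pitch) Rx(roll)).
In Python, from cell import ctrl, imaging, finish_job gives the robot as it stands.
- The arm moves only by the shell command python3 -m inch 'ROWS'. ROWS is JSON, one flat list of numbers, 7 for each row, row after row: the opening, from 0 (shut) to 1 (fully open), then the shift along the tool's x, y, z in cm, then the turn, a rotation vector about the tool's x, y, z in degrees. A call has 1 to 12 rows; each row is the pose to reach, as a shift and turn from the pose commanded when the call began, along the tool's axes at that moment; what a row does not reach only later rows make up. A row lasts 1/10 s, in which the tool goes at most 50 mm and 8.59 degrees, less where a joint would pass 70% of its speed; a pose out of reach is approached as far as the arm can. A call with a gripper value outside its range is refused whole. The fingers move at their own pace and stop on an object; the grip force is fixed at half the most. Time passes only in rows, so rows that repeat a pose let the fingers close. It gives the time, the measured TCP pose, the force and the opening at its end, in the units of the state.
- ctrl.read_state(): the state, without advancing time (a new reading comes with each control period).
- imaging.get_image(name): name is "scene" or "top"; returns a dict with "img" (384x512x3 uint8, red, green, blue), "fx", "fy", "cx", "cy" (pixels), "R" (3x3) and "t" (3): a world point X has camera coordinates R X + t. Camera axes: x right, y down, z forward; pixel columns grow to the right and rows downward; lengths in mm; the calibration is good to about 2 mm. A picture is of the moment at which its call begins. There is no depth.
- finish_job(): hands the job in, once; it reports no verdict.
The state is a dict: "clock": time; "qpos": joint angles; "qd": joint speeds; "tau": joint torques, N m; "eef_pos": TCP position; "tool_rot": TCP orientation; "force": force on the tool from outside, world axes, zero at the start; "torque": the same for the moment, N m; "width": finger opening in mm.
Only numpy, scipy, OpenCV 4.12 (cv2) and the standard library are available. Lean on these libraries where they do the work, as an engineer would, in place of code of your own. Each camera call takes 0.05 s, during which the arm holds its last target.

## Task

I am about to slip the new timing belt on this engine, which lies on the bench with its timing side up. First turn the camshaft clockwise by the T-key on its pulley, re-gripping as often as you need, until the red mark on the pulley stands at the fixed red pointer, and let go of the key. Then push the sprung tensioner arm back by its roller, away from the belt's path and past the last click of its ratchet, and finish with your fingers still holding it right back against its stop, camshaft still on its mark, the other things on the bench left where they are.

Things in the scene. Friction and masses are not known exactly. Their poses are not given: they have to be found in the camera images.
- engine: Air-cooled alloy engine lying timing side up, about 240 x 330 mm, too heavy to move. Origin on the bench under its middle; y runs from the small crankshaft pulley (y = -85 mm, bolt top at z = 116 mm) to the large cam pulley (y = +85 mm), the tensioner is on the +x side, z up. Timing face at z = 72 mm, rim 7 mm high. Nothing on it stands above the T-key's top, z = 135 mm.
- cam_pulley (a joint): Angle of the cam pulley, rad: 0 when its red mark stands at the fixed pointer; grows as the pulley is turned clockwise seen from above. Starts between -4.4 and -2.9. It turns without end, has a friction of about 0.12 N m and stays where it is left. Half a tooth is 0.087 rad.
- key_bar (a point): Centre of the steel crossbar of the T-key on the cam bolt, on the cam's vertical axis. The bar is 64 mm long (this point's y axis, turning with the pulley), 14 mm wide (x) and 18 mm high (9 mm above and below this point), fixed to the pulley; under it a 21 mm round shank and, 20 mm below this point, the pulley's face (diameter 94 mm over its flange).
- cam_mark (a point): Red mark on the face of the cam pulley, 40 mm from its axis, on the line of the key's bar (towards +y of key_bar).
- cam_pointer (a point): Tip of the fixed red pointer at the outer edge of the cam pulley, 48 mm from the cam's axis towards the engine's +y.
- tensioner (a joint): Swing of the tensioner arm, rad: 0 at rest with the roller in the belt's path; grows as the roller is pushed back (clockwise from above, roller towards the engine's +x). Stop at 0.46. A spring presses it towards 0: 6 N at the roller at the start, 11 N at the stop. The ratchet clicks at about 0.18 and 0.34; let go after the second click, the arm springs forward to about 0.32, caught by the pawl.
- roller_hex (a point): Centre of the 17 mm hexagon bolt head, 20 mm high, on the roller at the arm's end. Under it the black roller: diameter 36 mm, top 10 mm and underside 28 mm below this point. Its y axis points along the arm away from the pivot, its x axis the way the roller is to be pushed. At roller height it is free for 60 mm on the belt's side (-x); the cam pulley's edge is 43 mm off at rest.
- roller: The roller with its hexagon bolt, carried by the end of the tensioner arm, free to spin; origin on the roller's axis, 38 mm below roller_hex. The place to push or grip the arm.
- tensioner_pivot (a point): The arm's vertical pivot axis, 75 mm from the roller's axis.
- pawl (a joint): Lift of the brass ratchet pawl beside the arm's toothed sector, rad: 0 when dropped in behind a tooth, about 0.06 as it rides over one. It moves by itself.
- can: Upright black drink can, 66 mm wide, 115 mm tall, origin at its foot. To be left alone.
- spanner: Combination spanner lying flat, 176 mm. To be left alone.
- pliers: Pliers with red handles lying flat, 206 mm. To be left alone.
- driver: Screwdriver with an orange handle, 206 mm, lying flat. To be left alone.

How it is judged (in metres and radians):
On the way, in this order (a step that is already met when the one before it is completed fails the run):
1. the cam pulley's red mark is turned clockwise to the pointer, within half a tooth, the key let go (value of joint cam_pulley between -0.087 and 0.087 rad and distance between the grasp point and key_bar above 0.05 m), for 0.2 s.
2. the tensioner arm is pushed back past the last click, its pawl dropped in (value of joint tensioner above 0.385 rad and value of joint pawl below 0.03 rad), for 0.2 s.
At the end, for the whole second after the job is handed in: The fingers hold the tensioner by its roller with more than 3 N, at rest within 0.055 rad (4 mm at the roller) of its stop, well past where its pawl would carry it; the pawl is dropped in; the cam mark is within half a tooth (0.087 rad) of the pointer (value of joint cam_pulley between -0.087 and 0.087 rad and value of joint tensioner above 0.405 rad and value of joint pawl below 0.03 rad and contact force between the fingers and roller above 3 N and velocity of joint tensioner between -0.05 and 0.05 rad/s); the arm keeps its last pose, push and grip.
It fails at once if another thing on the bench is moved more than 30 mm (distance of any of can, spanner, pliers, driver from where it was at the start of the episode above 0.03 m).
It also fails if it takes over 67 s, if anything falls off the work surface, if the arm or the gripper's body presses on something with over 40 N, if the wrist force passes 120 N, or if a joint passes its speed limit or range.

## Working session

There is one attempt and no reset: what is moved stays moved. The work goes in short steps, Python scripts to look and compute and a shell command to move; the robot and the scene stay as the last step left them, time stands still between calls to the robot, and variables do not carry over. Pictures are saved under pics/ and viewed, and the job is handed in when it is done.

```bash
ls; mkdir -p pics; python3 - <<'E'
from cell import ctrl, imaging
import cv2
s=ctrl.read_state()
for k,v in s.items(): print(k,v)
for n in ("scene","top"):
    d=imaging.get_image(n)
    cv2.imwrite(f"pics/{n}0.png",cv2.resize(d["img"][:,:,::-1],(800,600),interpolation=cv2.INTER_CUBIC))
    cv2.imwrite(f"pics/{n}0_raw.png",d["img"][:,:,::-1])
    print(n,d["fx"],d["fy"],d["cx"],d["cy"],d["R"],d["t"])
E
```

```text
pics
clock 0.0
qpos [-1.36779934  0.6293393   0.03845467  1.51834432 -0.02701397  0.99626521
 -0.02000169]
qd [ 3.39549457e-04 -1.07811950e-03 -2.17015162e-04  2.23615684e-05
 -1.59421421e-03  1.51684322e-04 -1.80638965e-03]
tau [ 3.54092244e-04 -5.63406444e+01  1.22653261e+00 -1.93442005e+01
  1.11545407e-02  1.05724524e-02 -6.42341988e-06]
eef_pos [172.4368766  626.0879858  230.40129092]
tool_rot [-1.57263412e+00 -1.89822737e-05 -2.68816008e-01]
force [ 0.12557062 -0.21529532 -0.22756307]
torque [ 0.02873181 -0.0102232   0.0172933 ]
width 85.49406474213437
scene 487.38161951367135 487.38161951367135 258.52792863071903 198.53554849110924 [[ 0.43443259 -0.90068363  0.00610839]
 [-0.54994909 -0.27061921 -0.79014001]
 [ 0.71331923  0.33990327 -0.61289595]] [-273.93157499  365.48599144 1090.77008693]
top 380.084456675892 380.084456675892 254.93114370085794 191.4549643068582 [[ 0.00635981 -0.99982698  0.01748025]
 [-0.98288728 -0.00946836 -0.18396453]
 [ 0.18409821 -0.01601113 -0.98277744]] [ -83.48031827  521.63200798 1199.07972124]
```

View pics/scene0.png

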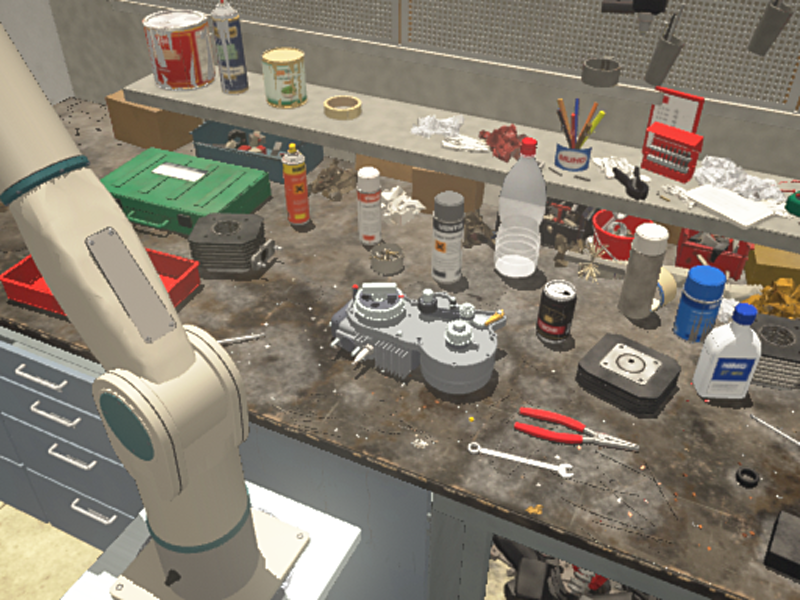

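View pics/top0.png

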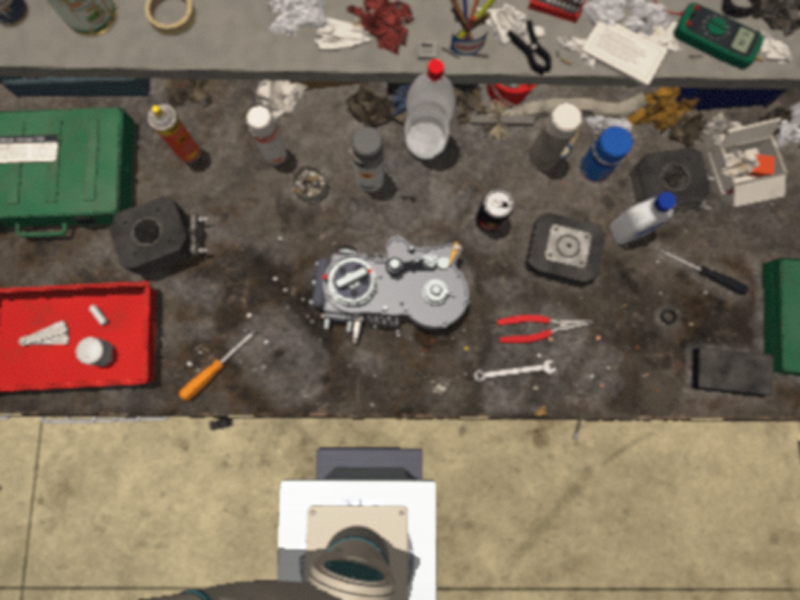

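The scene view shows the engine mid-bench near (415,335), the cam pulley on its left. In the top view the cam pulley is at (351,283), the crank pulley at (435,291) and the tensioner roller at about (395,265). I'll enlarge both.

```bash
cat > h.py <<'E'
from cell import ctrl, imaging
import cv2, numpy as np
def snap(name,fn=None,box=None,k=1):
    d=imaging.get_image(name); im=d["img"][:,:,::-1]
    if fn:
        x0,y0,x1,y1=box or (0,0,512,384)
        cv2.imwrite("pics/"+fn,cv2.resize(im[y0:y1,x0:x1],None,fx=k,fy=k,interpolation=cv2.INTER_CUBIC))
    return d
def ray(d,u,v,z):
    "pixel (centre convention) on plane world z"
    R=np.array(d["R"]);t=np.array(d["t"])
    c=-R.T@t; r=R.T@np.array([(u-d["cx"])/d["fx"],(v-d["cy"])/d["fy"],1])
    return c+r*(z-c[2])/r[2]
def proj(d,X):
    p=np.array(d["R"])@np.array(X,float)+np.array(d["t"]); return np.array([d["fx"]*p[0]/p[2]+d["cx"],d["fy"]*p[1]/p[2]+d["cy"]])
E
python3 - <<'E'
from h import *
snap("top","topc.png",(195,145,315,225),6.5)
snap("scene","scenec.png",(205,170,330,260),6.2)
E
```

```text
(no output)
```

View pics/topc.png

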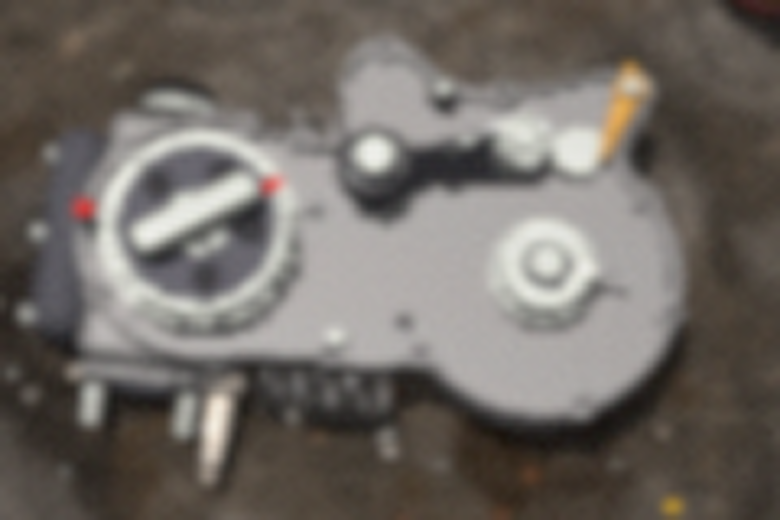

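View pics/scenec.png

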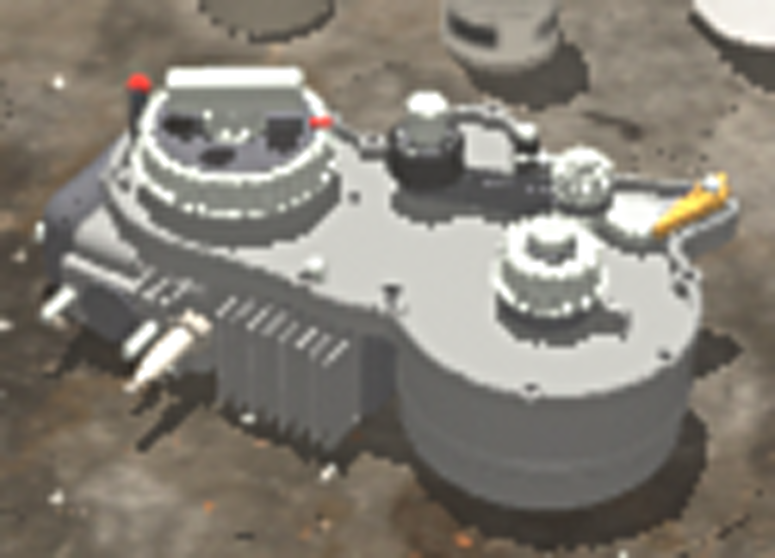

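```bash
python3 - <<'E'
from h import *
d=snap("top"); e=snap("scene")
def T(x,y,z): return ray(d,195+(x+.5)/6.5-.5,145+(y+.5)/6.5-.5,z)
def S(x,y,z): return ray(e,205+(x+.5)/6.2-.5,170+(y+.5)/6.2-.5,z)
np.set_printoptions(precision=1,suppress=True)
print("key",T(197,213,135),"ends",T(143,240,135),T(250,187,135))
print("keyS",S(234,78,135), S(167,78,135),S(302,78,135))
print("mark",T(270,185,106),S(320,122,106))
print("crank",T(549,262,116),S(549,232,116))
print("pointer",T(83,208,106),S(138,83,120))
for z in(100,110,120,130): print("hex",z,T(375,152,z),S(428,104,z))
E
```

```text
key [549.4  14.7 135. ] ends [536.1  39.8 135. ] [562.3 -10.2 135. ]
keyS [549.7  13.8 135. ] [535.9  41.7 135. ] [563.6 -14.6 135. ]
mark [570.2 -18.6 106. ] [571.6 -20.1 106. ]
crank [ 531.3 -153.3  116. ] [ 530.9 -153.4  116. ]
pointer [557.8  71.7 106. ] [544.4  62.3 120. ]
hex 100 [588.8 -69.5 100. ] [614.7 -56.8 100. ]
hex 110 [586.3 -69.4 110. ] [602.2 -62.1 110. ]
hex 120 [583.7 -69.4 120. ] [589.7 -67.5 120. ]
hex 130 [581.2 -69.3 130. ] [577.2 -72.9 130. ]
```

Both cameras agree:

| Item | Position (mm) |
|---|---|
| Cam axis | (549.5, 14.3) |
| Crank bolt | (531.1, -153.3); 169 mm from the cam axis, should be 170 |
| Mark | 39.9 mm from the axis |
| Hexagon top | z≈125, at about (582.5, -69.5); 90 mm from the cam axis, as stated |

The cam is at about -3.8 rad. I'll move over the key, with the jaws turned across the bar.

```bash
python3 -m inch '[1,8,0,-7,0,8,0, 1,12,0,-11,0,16,0, 1,16,0,-15,0,24,0, 1,20,0,-19,0,32,0, 1,23,0,-22,0,40,0, 1,26,0,-25,0,45,0, 1,29,0,-28,0,45,0, 1,32,0,-31,0,45,0, 1,35,0,-33,0,45,0, 1,38,0,-36,0,45,0, 1,41,0,-38.5,0,45,0, 1,43,0,-40.5,0,45,0]'
python3 - <<'E'
from h import *
s=ctrl.read_state(); print(s["qpos"],s["eef_pos"],s["tool_rot"],s["width"])
E
```

```text
clock: 1.5
eef_pos: [481.1, 119.3, 231.6]
tool_rot: [-1.57, -0.001, -1.056]
force: [0.2, 0.8, 0.6]
width: 85.3
[-0.51200365  0.42180717  0.29696992  1.94511263 -0.16756834  0.79692615
  0.3926179 ] [481.14491903 119.33975037 231.622371  ] [-1.56972591e+00 -8.42621367e-04 -1.05596479e+00] 85.2530979206369
```

```bash
python3 -m inch '[1,4,1,0.3,0,0,0, 1,8,2.5,0.5,0,0,0, 1,11,4,0.7,0,0,0, 1,12.5,5,0.8,0,0,0, 1,12.5,6,0.8,0,0,0, 1,12.5,6.5,0.8,0,0,0, 1,12.5,6.5,0.8,0,0,0]'
python3 - <<'E'
from h import *
s=ctrl.read_state(); print(s["qpos"],s["eef_pos"],s["tool_rot"],s["width"])
snap("top","top1.png",(195,145,315,225),6.5)
snap("scene","scene1.png",(185,130,310,230),6)
E
```

```text
clock: 2.2
eef_pos: [547.1, 19.0, 165.6]
tool_rot: [-1.572, 0.002, -1.052]
force: [0.1, 0.1, 0.9]
width: 85.4
[-0.25599837  0.58236043  0.25865911  1.87698212 -0.21864414  0.71175398
  0.64705923] [547.10725549  18.97310676 165.59622994] [-1.57224122  0.00188524 -1.05221548] 85.37291233564167
```

View pics/scene1.png

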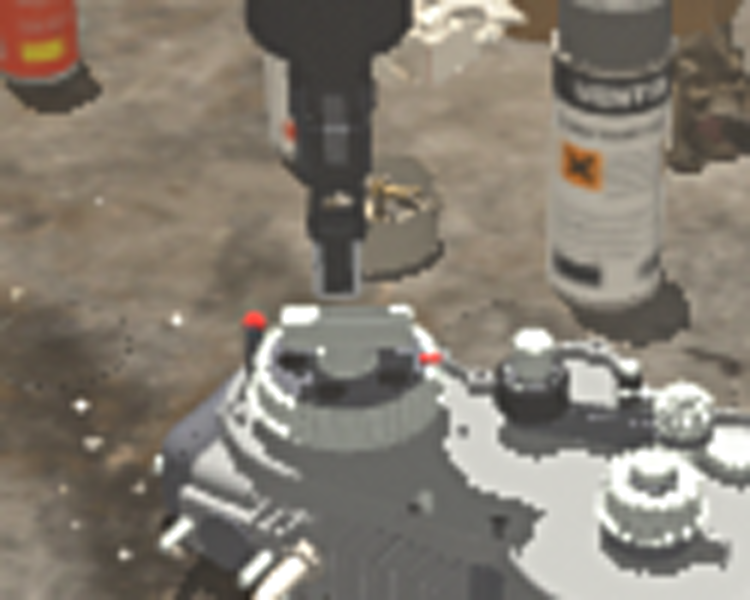

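View pics/top1.png

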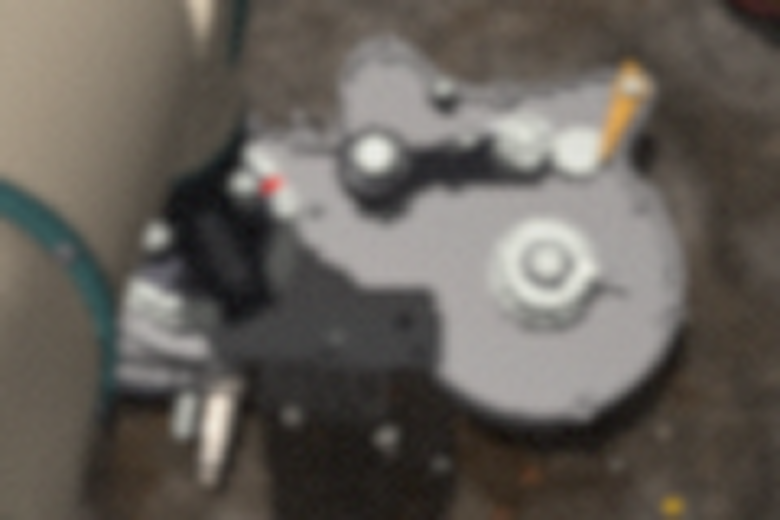

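```bash
python3 - <<'E'
from h import *
e=snap("scene"); s=ctrl.read_state(); p=s["eef_pos"]; print(p)
j=np.array([.868,.496,0])
for k in(-42,-57,42):
  for dz in(0,13): print(k,dz,(proj(e,p+j*k+[0,0,dz])-[185,130]+.5)*6)
E
python3 -m inch '[1,0.53,1,-0.03,0,0,0, 1,0.53,2,-0.03,0,0,0, 1,0.53,3,-0.03,0,0,0, 1,0.53,3.8,-0.03,0,0,0, 1,0.53,3.8,-0.03,0,0,0, 1,0.53,3.8,-0.03,0,0,0]'
```

```text
[548.2571237   18.58526858 166.81735516]
-42 0 [339.23125067 312.23029919]
-42 13 [338.78222695 289.29110389]
-57 0 [340.58488795 331.336285  ]
-57 13 [340.13997471 308.30795139]
42 0 [332.06749135 211.11703486]
42 13 [331.59907362 188.6826287 ]
clock: 2.95
eef_pos: [550.5, 12.5, 127.9]
tool_rot: [-1.571, 0.0, -1.054]
force: [0.1, -0.5, 0.1]
width: 85.3
```

The open tips appear 13 mm behind the TCP, so the TCP is defined with the fingers shut. I'll go down to a tip height of 119, above the shank, and grip.

```bash
python3 -m inch '[0.6,-0.2,0.5,0.03,0,0,0, 0.3,-0.2,0.9,0.03,0,0,0, 0,-0.2,0.9,0.03,0,0,0, 0,-0.2,0.9,0.03,0,0,0, 0,-0.2,0.9,0.03,0,0,0, 0,-0.2,0.9,0.03,0,0,0, 0,-0.2,0.9,0.03,0,0,0, 0,-0.2,0.9,0.03,0,0,0]'
python3 - <<'E'
from h import *
s=ctrl.read_state(); print(s["qpos"],s["eef_pos"],s["force"],s["torque"],s["width"])
E
```

```text
clock: 3.75
eef_pos: [551.4, 15.1, 119.8]
tool_rot: [-1.568, -0.001, -1.053]
force: [4.5, 2.5, 0.3]
width: 12.3
[-0.22792642  0.65243221  0.22997958  1.90526995 -0.24558588  0.60801296
  0.67583568] [551.36066501  15.07644751 119.75913388] [4.53036182 2.47969449 0.27699797] [ 0.55973292 -0.70555736  0.12502068] 12.337557726870829
```

```bash
python3 -m inch '[0,-0.2,0,0,0,5,0, 0,-0.2,0,0,0,12,0, 0,-0.2,0,0,0,20,0, 0,-0.2,0,0,0,28,0, 0,-0.2,0,0,0,36,0, 0,-0.2,0,0,0,44,0, 0,-0.2,0,0,0,52,0, 0,-0.2,0,0,0,60,0, 0,-0.2,0,0,0,68,0, 0,-0.2,0,0,0,75,0, 0,-0.2,0,0,0,80,0, 0,-0.2,0,0,0,80,0]'
python3 - <<'E'
from h import *
s=ctrl.read_state(); print(s["qpos"],s["eef_pos"],s["tool_rot"],s["force"],s["torque"],s["width"])
snap("scene","scene2.png",(185,130,310,230),6)
E
```

```text
clock: 4.95
eef_pos: [551.7, 15.1, 119.8]
tool_rot: [-1.566, 0.003, -2.454]
force: [8.2, -0.9, -3.1]
width: 12.4
[-0.4729619   0.72918222  0.62801492  1.91359465 -0.64536998  0.70413111
 -0.34080247] [551.66374083  15.12045357 119.76471382] [-1.56559234  0.002614   -2.45358354] [ 8.21519403 -0.86267398 -3.07026147] [ 0.0075591  -1.44441636 -0.06632472] 12.448265817371059
```

View pics/scene2.png

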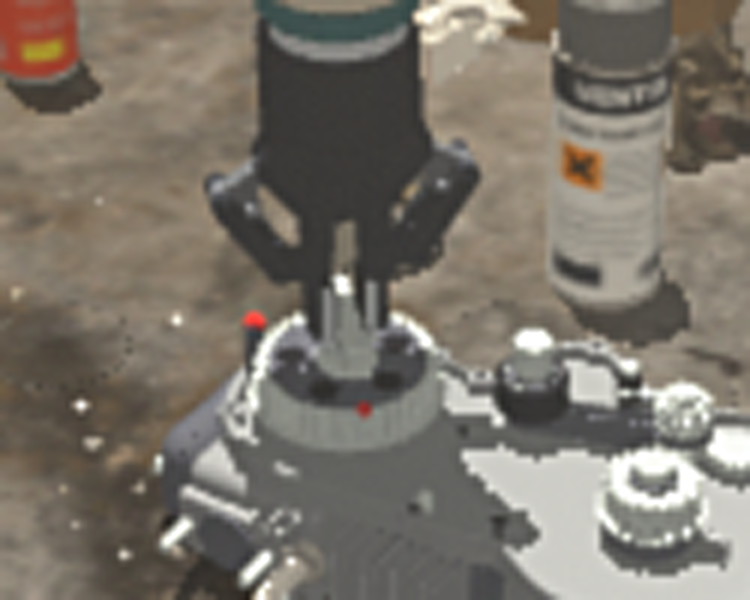

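The key turned with the gripper: the mark is now at (364,408) in the crop, and both the bar and the tool have turned 80°. I'll turn 40° more, then re-grip the other way round.

```bash
python3 -m inch '[0,0,0,0,0,6,0, 0,0,0,0,0,14,0, 0,0,0,0,0,22,0, 0,0,0,0,0,30,0, 0,0,0,0,0,36,0, 0,0,0,0,0,40,0, 0,0,0,0,0,40,0, 0,0,0,0,0,40,0]'
python3 - <<'E'
from h import *
s=ctrl.read_state(); print(s["qpos"],s["eef_pos"],s["tool_rot"],s["force"],s["torque"],s["width"])
E
python3 -m inch '[0.3,0,0,0,0,0,0, 0.6,0,0,0,0,0,0, 0.8,0,0,0,0,0,0, 0.8,0,0,0,0,0,0, 0.8,0,-2,0,0,0,0, 0.8,0,-4,0,0,0,0, 0.8,0,-5,0,0,0,0, 0.8,0,-5,0,0,0,0]'
python3 - <<'E'
from h import *
s=ctrl.read_state(); print(s["qpos"],s["eef_pos"],s["tool_rot"],s["force"],s["torque"],s["width"])
snap("scene","scene3.png",(185,130,310,230),6)
E
```

```text
clock: 5.8
eef_pos: [551.8, 15.0, 119.8]
tool_rot: [-1.568, 0.006, 3.133]
force: [8.1, -2.2, -4.2]
width: 12.5
[-0.57292559  0.79526982  0.81668359  1.91619452 -0.81483426  0.79365063
 -0.87593389] [551.80864549  14.95662793 119.80479894] [-1.5684409   0.00571476  3.13291608] [ 8.13712813 -2.15377198 -4.22398163] [-0.13963315 -1.6232287  -0.13417552] 12.539253959376227
clock: 6.6
eef_pos: [549.6, 16.1, 170.4]
tool_rot: [-1.571, 0.002, 3.135]
force: [0.2, -0.5, 0.4]
width: 68.3
[-0.61669189  0.7325152   0.88867374  1.88036779 -0.73234784  0.89015858
 -0.93947909] [549.57957657  16.11161588 170.3963117 ] [-1.57115951e+00  2.20926313e-03  3.13471863e+00] [ 0.19509867 -0.50297202  0.42080481] [ 0.01096415  0.00794475 -0.00840854] 68.2786748752669
```

View pics/scene3.png

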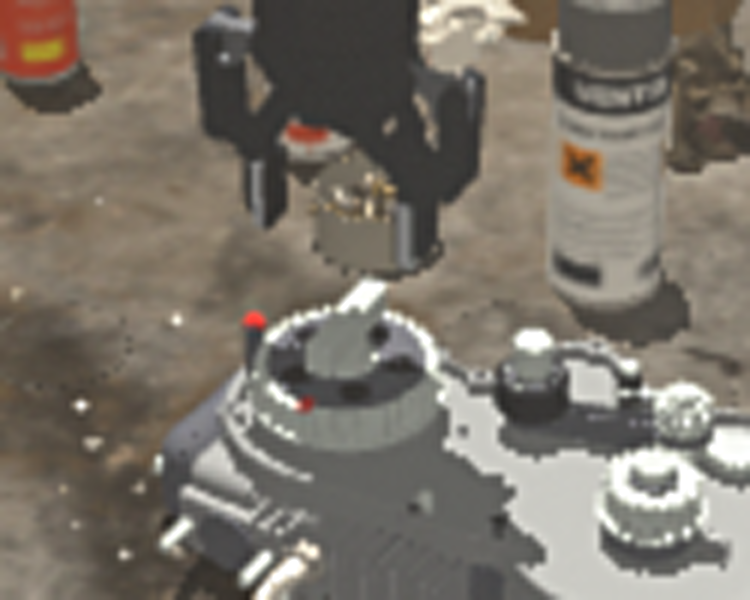

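```bash
python3 - <<'E'
from h import *
e=snap("scene")
def S(x,y,z): return ray(e,185+(x+.5)/6-.5,130+(y+.5)/6-.5,z)
np.set_printoptions(precision=1,suppress=True)
m=S(306,404,106); c=np.array([550.5,15]); print(m,np.degrees(np.arctan2(*(m[:2]-c)[::-1])),np.hypot(*(m[:2]-c)))
for z in (105,110,115,120,125):print(z,S(255,321,z))
E
```

```text
[512.5  16.8 106. ] 177.3146245751793 38.07702680193744
105 [562.1  71.7 105. ]
110 [556.2  68.2 110. ]
115 [550.2  64.8 115. ]
120 [544.2  61.3 120. ]
125 [538.2  57.9 125. ]
```

The mark is at azimuth about 178° by camera and 179.6° by the grip. The pointer is at about 83.5°, so 96° clockwise remain. I'll turn the open gripper back 180° above the key.

```bash
python3 -m inch '[0.8,-0.1,0,0.1,0,-8,0, 0.8,-0.2,0,0.1,0,-16,0, 0.8,-0.2,0,0.1,0,-24,0, 0.8,-0.2,0,0.1,0,-32,0, 0.8,-0.2,0,0.1,0,-40,0, 0.8,-0.2,0,0.1,0,-48,0, 0.8,-0.2,0,0.1,0,-56,0, 0.8,-0.2,0,0.1,0,-64,0, 0.8,-0.2,0,0.1,0,-72,0, 0.8,-0.2,0,0.1,0,-80,0, 0.8,-0.2,0,0.1,0,-88,0, 0.8,-0.2,0,0.1,0,-90,0]'
python3 -m inch '[0.8,0,0,0,0,-8,0, 0.8,0,0,0,0,-16,0, 0.8,0,0,0,0,-24,0, 0.8,0,0,0,0,-32,0, 0.8,0,0,0,0,-40,0, 0.8,0,0,0,0,-48,0, 0.8,0,0,0,0,-56,0, 0.8,0,0,0,0,-64,0, 0.8,0,0,0,0,-72,0, 0.8,0,0,0,0,-80,0, 0.8,0,0,0,0,-88,0, 0.8,0,0,0,0,-90,0]'
python3 -m inch '[0.8,0,0,0,0,0,0, 0.8,0,0,0,0,0,0]'
python3 - <<'E'
from h import *
s=ctrl.read_state(); print(s["qpos"],s["eef_pos"],s["tool_rot"],s["force"],s["torque"],s["width"])
E
```

```text
clock: 7.9
eef_pos: [550.2, 15.2, 168.4]
tool_rot: [-1.573, 0.001, -1.576]
force: [-0.2, -0.5, -0.8]
width: 68.1
clock: 9.1
eef_pos: [550.4, 15.1, 168.6]
tool_rot: [-1.57, 0.002, -0.007]
force: [-0.4, 0.1, -0.2]
width: 68.1
clock: 9.3
eef_pos: [550.7, 15.1, 169.0]
tool_rot: [-1.571, 0.001, -0.01]
force: [-0.7, -0.4, 0.2]
width: 68.4
[-0.06960048  0.5670565  -0.01305221  1.86071104  0.01059609  0.71460508
  1.47211803] [550.71096964  15.08689297 168.95897464] [-1.57079408e+00  7.16716113e-04 -1.00594044e-02] [-0.7144119  -0.40121349  0.18735336] [-0.0200243   0.04742555  0.07415356] 68.36907030860425
```

Now yaw is -0.6°, so the tool x axis is world x. I'll go down 50 mm, grip, and turn 96°.

```bash
python3 -m inch '[0.8,0.05,2,0,0,0,0, 0.8,0.1,4,0,0,0,0, 0.7,0.1,5,0,0,0,0, 0.4,0.1,5,0,0,0,0, 0,0.1,5,0,0,0,0, 0,0.1,5,0,0,0,0, 0,0.1,5,0,0,0,0, 0,0.1,5,0,0,0,0, 0,0.1,5,0,0,0,0]'
python3 - <<'E'
from h import *
s=ctrl.read_state(); print(s["qpos"],s["eef_pos"],s["tool_rot"],s["force"],s["torque"],s["width"])
E
```

```text
clock: 10.2
eef_pos: [552.6, 14.9, 120.3]
tool_rot: [-1.571, -0.002, -0.007]
force: [-1.3, -1.6, 6.2]
width: 12.2
[-0.06903763  0.64030812 -0.01345403  1.89576545  0.01455516  0.6037754
  1.47152664] [552.62592805  14.90868302 120.3493072 ] [-1.57086106 -0.00184918 -0.00747574] [-1.33375716 -1.58136892  6.15232616] [-0.15277146  0.2032593   0.05746214] 12.21425919588544
```

```bash
python3 -m inch '[0,0,0,0,0,5,0, 0,0,0,0,0,12,0, 0,0,0,0,0,20,0, 0,0,0,0,0,28,0, 0,0,0,0,0,36,0, 0,0,0,0,0,44,0, 0,0,0,0,0,52,0, 0,0,0,0,0,60,0, 0,0,0,0,0,68,0, 0,0,0,0,0,75,0, 0,0,0,0,0,80,0, 0,0,0,0,0,80,0]'
python3 -m inch '[0,0,0,0,0,4,0, 0,0,0,0,0,9,0, 0,0,0,0,0,13,0, 0,0,0,0,0,16,0, 0,0,0,0,0,16,0, 0,0,0,0,0,16,0]'
python3 - <<'E'
from h import *
s=ctrl.read_state(); print(s["qpos"],s["eef_pos"],s["tool_rot"],np.degrees(s["tool_rot"][2]),s["force"],s["torque"],s["width"])
snap("scene","scene4.png",(185,130,310,230),6)
E
```

```text
clock: 11.4
eef_pos: [551.8, 14.0, 120.3]
tool_rot: [-1.571, -0.001, -1.406]
force: [-2.9, -1.7, 8.7]
width: 12.3
clock: 12.0
eef_pos: [551.5, 13.9, 120.3]
tool_rot: [-1.571, -0.001, -1.684]
force: [-3.5, -2.4, 9.8]
width: 12.6
[-0.37256927  0.6888009   0.46351486  1.90600038 -0.48175279  0.6584773
  0.27481098] [551.46175871  13.90140387 120.3217737 ] [-1.57089207e+00 -7.03444272e-04 -1.68385390e+00] -96.47772187496513 [-3.51215807 -2.42794389  9.7592009 ] [-0.48919809  0.80631394 -0.13906019] 12.62659589539418
```

View pics/scene4.png

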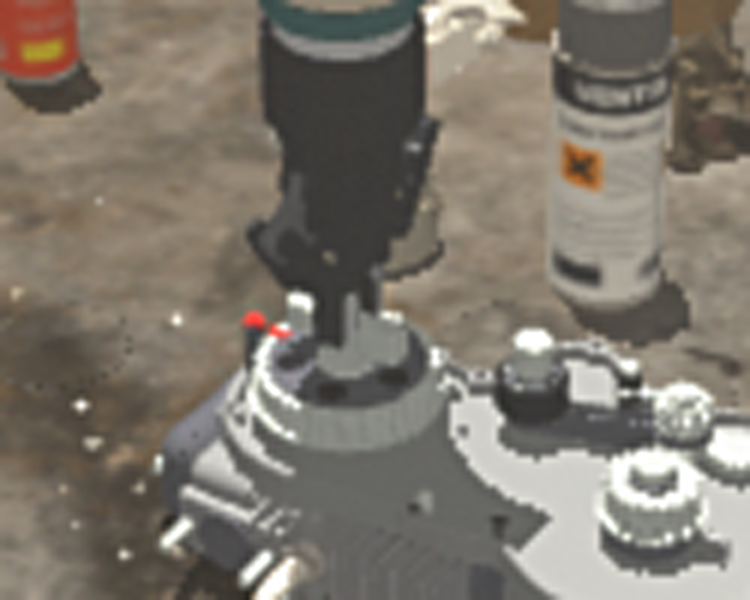

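The mark is now right beside the pointer: (282,334) against the ball at (255,320). I'll let go, lift 70 mm, move toward the roller and check.

```bash
python3 -m inch '[0.2,0,0,0,0,0,0, 0.4,0,0,0,0,0,0, 0.6,0,0,0,0,0,0, 0.7,0,0,0,0,0,0, 0.7,0,-2,0,0,0,0, 0.7,0,-5,0,0,0,0, 0.7,0,-7,0,0,0,0, 0.7,0,-7,0,0,0,0, 0.7,0,-7,0,0,0,0, 0.7,0,-7,0,0,0,0]'
python3 -m inch '[0.7,2.5,0,0,0,0,0, 0.7,5,0,0,0,0,0, 0.7,8,0,0,0,0,0, 0.7,11,0,0,0,0,0, 0.7,14,0,0,0,0,0, 0.7,16,0,0,0,0,0, 0.7,16,0,0,0,0,0, 0.7,16,0,0,0,0,0]'
python3 - <<'E'
from h import *
s=ctrl.read_state(); print(s["qpos"],s["eef_pos"],s["tool_rot"],np.degrees(s["tool_rot"][2]),s["width"])
snap("scene","scene5.png",(185,140,310,230),6.2)
snap("top","top5.png",(195,145,315,225),6.5)
E
```

```text
clock: 13.05
eef_pos: [551.1, 15.4, 188.2]
tool_rot: [-1.573, -0.0, -1.682]
force: [-0.3, 0.4, -0.5]
width: 59.9
clock: 13.85
eef_pos: [533.5, -143.3, 188.3]
tool_rot: [-1.573, 0.001, -1.683]
force: [-0.4, 1.0, -0.0]
width: 59.7
[-0.12234994  0.59522406  0.5178868   1.84715325 -0.39598168  0.80510615
  0.48857196] [ 533.52470221 -143.31231311  188.31442022] [-1.57277711e+00  9.39734021e-04 -1.68331578e+00] -96.44688952752043 59.730113918723774
```

View pics/scene5.png

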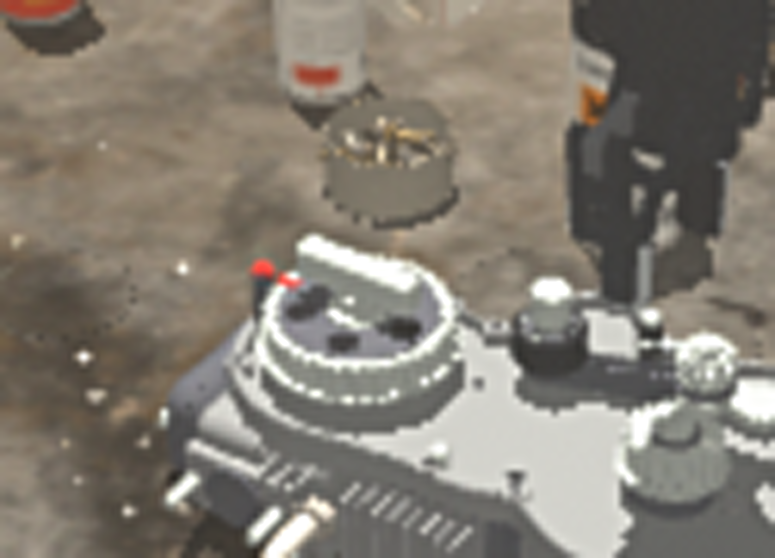

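View pics/top5.png

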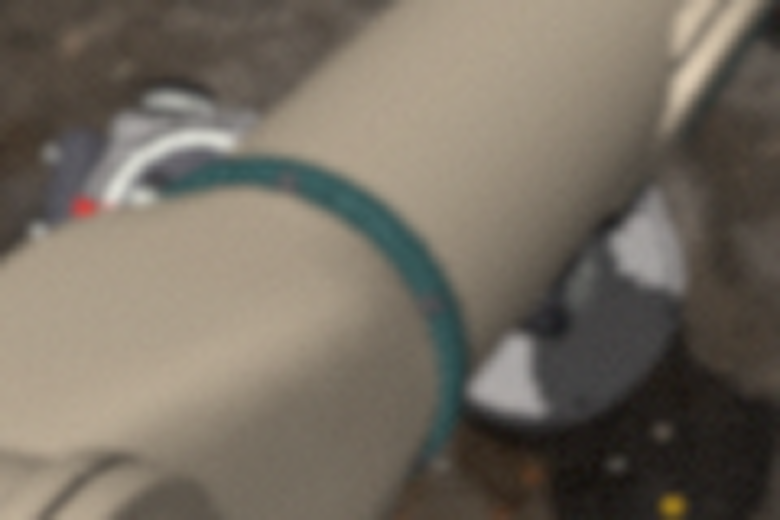

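```bash
python3 - <<'E'
from h import *
snap("scene","scene6.png",(220,170,270,205),15)
E
```

```text
(no output)
```

View pics/scene6.png

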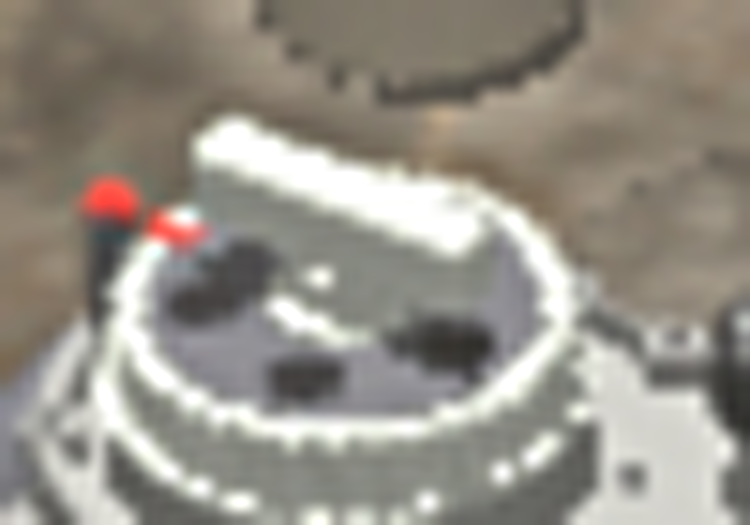

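```bash
python3 - <<'E'
from h import *
e=snap("scene")
S=lambda x,y,z: ray(e,220+(x+.5)/15-.5,170+(y+.5)/15-.5,z)
np.set_printoptions(precision=1,suppress=True)
A=lambda v:np.degrees(np.arctan2(v[1],v[0]))
f=[S(195,145,135),S(470,250,135)]; b=[S(235,118,135),S(485,205,135)]
print(f,b,A(f[0]-f[1]),A(b[0]-b[1])); c=sum(f+b)/4; print(c)
for x,y in((177,230),(190,230),(170,228)):
  m=S(x,y,106); print("mark",m,A(m-c),A(m-np.array([549.5,14.3,0])),np.hypot(*(m-c)[:2]))
print("ball",[ (S(110,198,z),A(S(110,198,z)-np.array([549.5,14.3,0]))) for z in(106,109,112)])
# expected mark/tip pixel for azimuths
for az in (78.5,83.5,88.5):
  a=np.radians(az); u=np.array([np.cos(a),np.sin(a)])
  for r,z in((40,106),(32,135),(-32,135)):
    X=np.array([549.5,14.3])+u*r; print(az,r,(proj(e,[*X,z])-[220,170]+.5)*15-.5)
# crank
E
```

```text
[array([550.1,  46. , 135. ]), array([543. , -17.1, 135. ])] [array([561.6,  43.3, 135. ]), array([557.3, -13.2, 135. ])] 83.51188762207518 85.64894057275667
[553.   14.8 135. ]
mark [558.6  55.4 106. ] 82.12574109658969 77.5096180204291 41.0526006060893
mark [559.7  53.1 106. ] 80.01018351413761 75.21943491869682 38.95535803183502
mark [558.6  57.  106. ] 82.44110360147339 77.97906269494288 42.5917984109118
ball [(array([562.2,  72.4, 106. ]), np.float64(77.66897477937002)), (array([558.6,  70.4, 109. ]), np.float64(80.75877484916325)), (array([555. ,  68.3, 112. ]), np.float64(84.14767477981931))]
78.5 40 [182.9 235.6]
78.5 32 [210.5 130. ]
78.5 -32 [470.3 249.6]
83.5 40 [172.1 244.2]
83.5 32 [201.8 136.9]
83.5 -32 [478.8 242.5]
88.5 40 [162.6 253.2]
88.5 32 [194.1 144.1]
88.5 -32 [486.2 235. ]
```

The scene view puts the bar at 84.5° ±2° and the pointer at about 83.5°, so they agree. The arm hides the top view, so I'll move aside for a sharper check. There is plenty of time.

```bash
python3 -m inch '[0.7,3,-1,-2,0,0,0, 0.7,7,-2,-5,0,0,0, 0.7,11,-2,-8,0,0,0, 0.7,15,-2,-11,0,0,0, 0.7,19,-2,-13,0,0,0, 0.7,22,-2,-15,0,0,0, 0.7,22,-2,-15,0,0,0, 0.7,22,-2,-15,0,0,0]'
python3 - <<'E'
from h import *
s=ctrl.read_state(); print(s["qpos"],s["eef_pos"],s["tool_rot"])
snap("top","top7.png",(195,145,315,225),6.5)
E
```

```text
clock: 14.85
eef_pos: [360.5, -345.6, 209.3]
tool_rot: [-1.571, 0.001, -1.684]
force: [-0.1, -0.2, 0.2]
width: 59.8
[ 0.34600891  0.49234195  0.5264876   1.96501463 -0.34782115  0.77330973
  0.96052612] [ 360.51260239 -345.61120387  209.31529687] [-1.57052976e+00  5.29659188e-04 -1.68350822e+00]
```

View pics/top7.png

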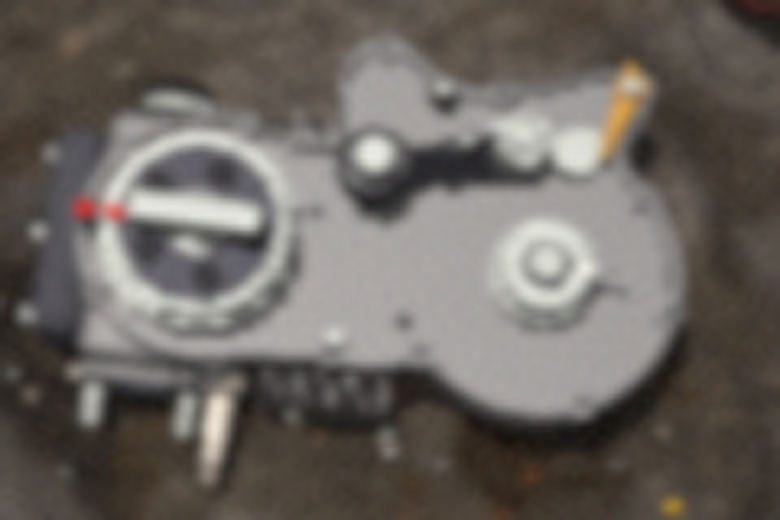

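```bash
python3 - <<'E'
from h import *
d=snap("top","top8.png",(200,155,250,195),15)
T=lambda x,y,z: ray(d,195+(x+.5)/6.5-.5,145+(y+.5)/6.5-.5,z)
np.set_printoptions(precision=1,suppress=True)
A=lambda v:np.degrees(np.arctan2(v[1],v[0]))
b=[T(132,205,135),T(260,218,135)]; c=(b[0]+b[1])/2; print(b,c,A(b[0]-b[1]))
m=T(115,211,106); print(m,A(m-c),np.hypot(*(m-c)[:2]))
k=T(549,262,116); print("engine y az",A(c-k),np.hypot(*(c-k)[:2]))
for z in(106,109,112): print(A(T(84,208,z)-c))
for z in(95,100,105): print("pivot?",T(522,138,z))
h=T(375,152,125);print("hex",h)
# where would the pulley ring centre be
print("ring centre",T(198,222,106),T(198,229,106))
E
```

```text
[array([552.9,  45.4, 135. ]), array([547.3, -15.1, 135. ])] [550.1  15.1 135. ] 84.64955517808636
[556.5  56.2 106. ] 81.15380157136356 41.567456277623215
engine y az 83.63582286077713 169.46924987010755
82.15834371065041
82.79896520319045
83.44917399354115
pivot? [ 597.9 -142.    95. ]
pivot? [ 596.6 -141.6  100. ]
pivot? [ 595.3 -141.3  105. ]
hex [582.5 -69.3 125. ]
ring centre [551.5  16.  106. ] [548.   15.9 106. ]
```

View pics/top8.png

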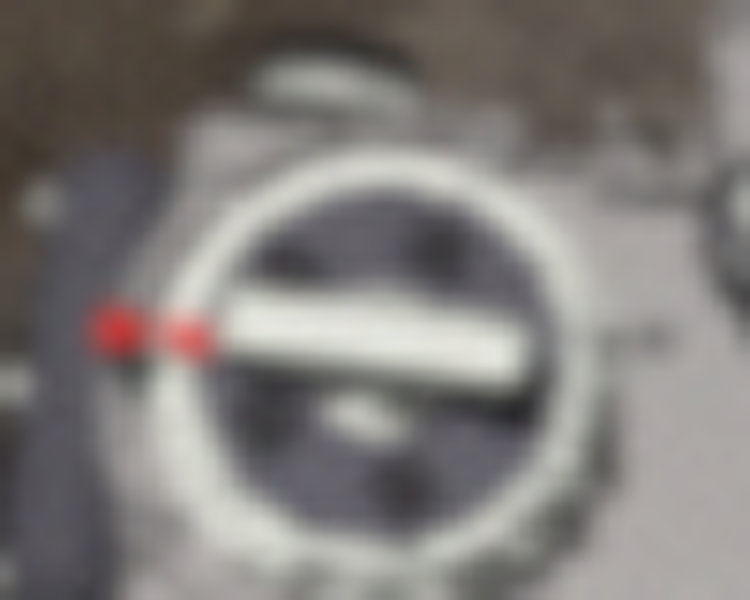

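The top view shows the bar at 84.6° and the mark at about 81°, against 83.6° for the pointer line. The cam is therefore within about 2.5° of zero, and half a tooth is 5°. The pivot at (596.6,-141.6) is 74 mm from the hexagon, as stated. The arm points at 101°, so its swing to the stop takes the roller from (582.5,-69.3) to (616.5,-69.3), straight along world +x. Next I go over the hexagon with the jaws along x.

```bash
python3 -m inch '[0.6,-3,0,2,0,-3,0, 0.6,-7,0,4,0,-6.4,0, 0.6,-11,0,7,0,-6.4,0, 0.6,-15,0,10,0,-6.4,0, 0.5,-19,1,12.5,0,-6.4,0, 0.5,-23,2,15,0,-6.4,0, 0.5,-26.5,3,17,0,-6.4,0, 0.5,-29,4,18.5,0,-6.4,0, 0.5,-30,4.5,19.1,0,-6.4,0, 0.5,-30,4.5,19.1,0,-6.4,0, 0.5,-30,4.5,19.1,0,-6.4,0, 0.5,-30,4.5,19.1,0,-6.4,0]'
python3 - <<'E'
from h import *
s=ctrl.read_state(); print(s["qpos"],s["eef_pos"],s["tool_rot"],s["width"])
snap("scene","scene9.png",(220,130,345,225),6)
E
```

```text
clock: 16.15
eef_pos: [583.0, -71.2, 165.1]
tool_rot: [-1.57, -0.001, -1.574]
force: [0.1, -0.6, 0.9]
width: 42.7
[-0.22069849  0.66383968  0.47292492  1.77452024 -0.40062898  0.79949399
  0.44632042] [582.9640102  -71.17409247 165.05026153] [-1.57049453e+00 -1.12450998e-03 -1.57380024e+00] 42.66683969577287
```

View pics/scene9.png

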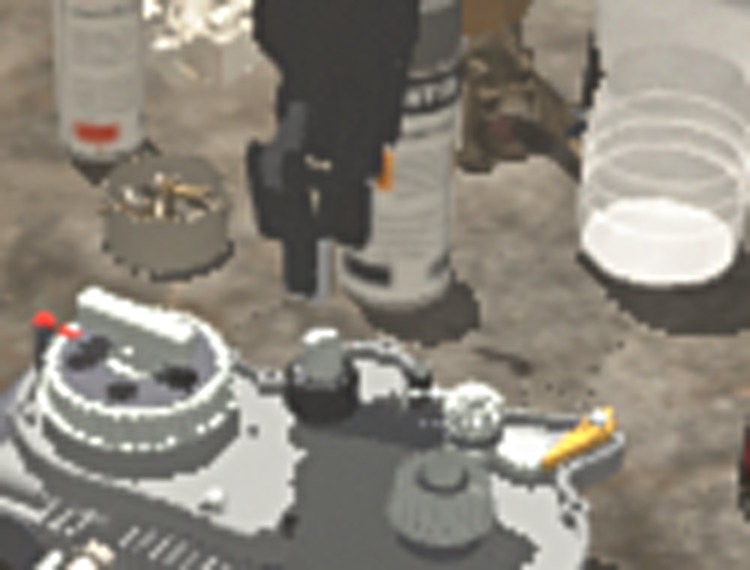

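The fingers stand above the hexagon at (322,340). I'll go down and close on it.

```bash
python3 -m inch '[0.5,-0.2,2,0,0,0,0, 0.5,-0.2,4,0,0,0,0, 0.5,-0.2,5.2,0,0,0,0, 0.5,-0.2,5.5,0,0,0,0, 0.5,-0.2,5.5,0,0,0,0, 0.3,-0.2,5.5,0,0,0,0, 0.1,-0.2,5.5,0,0,0,0, 0,-0.2,5.5,0,0,0,0, 0,-0.2,5.5,0,0,0,0, 0,-0.2,5.5,0,0,0,0]'
python3 - <<'E'
from h import *
s=ctrl.read_state(); print(s["qpos"],s["eef_pos"],s["tool_rot"],s["width"],s["force"])
snap("scene","scene10.png",(220,130,345,225),6)
E
```

```text
clock: 17.2
eef_pos: [582.5, -67.1, 110.2]
tool_rot: [-1.573, 0.0, -1.571]
force: [-3.7, 0.1, 7.2]
width: 15.5
[-0.19490558  0.73565578  0.42349544  1.81374934 -0.44818725  0.69045665
  0.48293092] [582.45032439 -67.14487729 110.20827176] [-1.57272428e+00  4.65088757e-04 -1.57104283e+00] 15.475160022568003 [-3.72866178  0.0616685   7.18729238]
```

View pics/scene10.png

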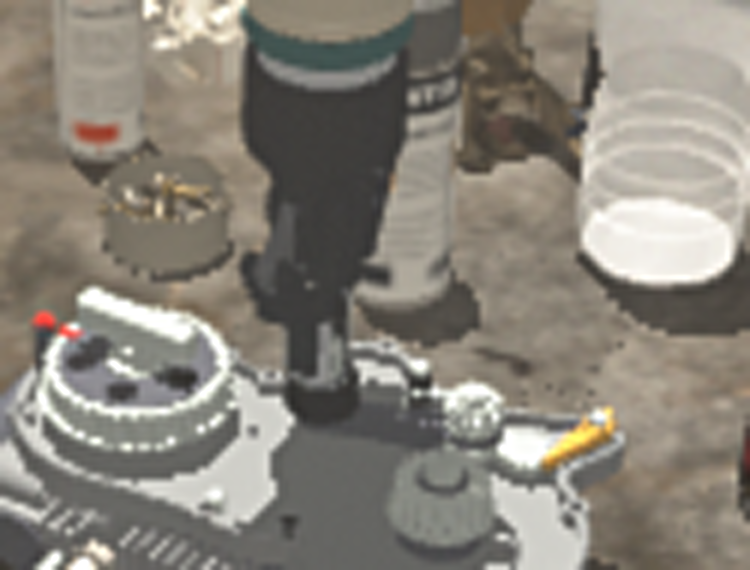

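It closed at 15.5 mm. The 14 mm bar read 12.3, so this is the 17 mm hexagon. Now I push +x along the arc.

```bash
python3 -m inch '[0,-0.07,0,0.4,0,0,0, 0,-0.14,0,0.8,0,0,0, 0,-0.2,0,1.2,0,0,0, 0,-0.24,0,1.6,0,0,0, 0,-0.24,0,2,0,0,0, 0,-0.2,0,2.4,0,0,0, 0,-0.12,0,2.8,0,0,0, 0,-0.08,0,3.1,0,0,0, 0,0,0,3.4,0,0,0, 0,0,0,3.4,0,0,0, 0,0,0,3.4,0,0,0]'
python3 - <<'E'
from h import *
s=ctrl.read_state(); print(s["eef_pos"],s["tool_rot"],s["width"],s["force"])
snap("scene","scene11.png",(220,130,345,225),6)
E
```

```text
clock: 18.35
eef_pos: [613.5, -67.7, 109.9]
tool_rot: [-1.579, 0.001, -1.572]
force: [-10.9, -0.2, 9.4]
width: 15.9
[613.47772862 -67.69648733 109.87969488] [-1.57870999e+00  7.30593909e-04 -1.57179051e+00] 15.934647950982306 [-10.88889081  -0.15346338   9.36089279]
```

View pics/scene11.png

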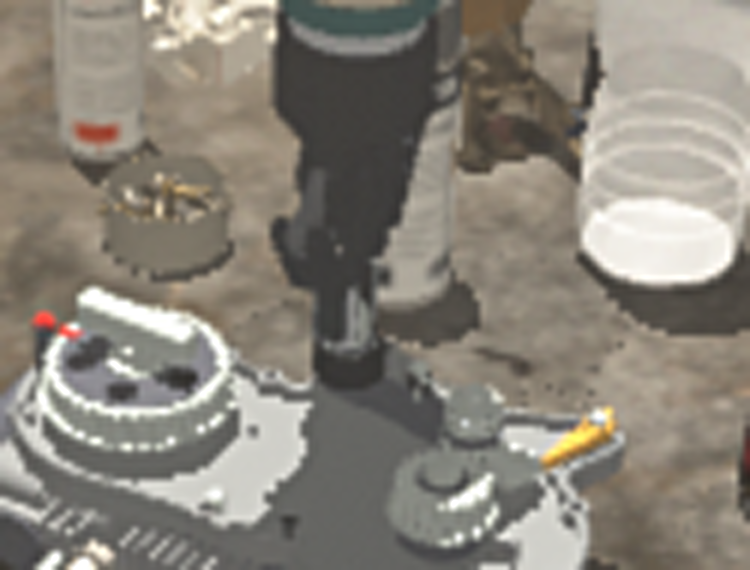

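It has moved 31 mm (about 0.42 rad) and the force is 10.9 N, the spring's value. I'll press on until the stop shows.

```bash
python3 -m inch '[0,0.03,0,0.15,0,0,0, 0,0.05,0,0.3,0,0,0, 0,0.05,0,0.3,0,0,0, 0,0.05,0,0.3,0,0,0]'
python3 -m inch '[0,0.03,0,0.15,0,0,0, 0,0.05,0,0.3,0,0,0, 0,0.05,0,0.3,0,0,0, 0,0.05,0,0.3,0,0,0]'
python3 -m inch '[0,0.0,0,0.15,0,0,0, 0,0.0,0,0.3,0,0,0, 0,0.0,0,0.3,0,0,0, 0,0,0,0.3,0,0,0]'
```

```text
clock: 18.8
eef_pos: [616.1, -68.3, 109.8]
tool_rot: [-1.579, 0.001, -1.572]
force: [-10.2, -0.4, 10.0]
width: 15.5
clock: 19.2
eef_pos: [617.2, -68.6, 109.7]
tool_rot: [-1.583, 0.002, -1.572]
force: [-14.0, 0.4, 11.6]
width: 15.9
clock: 19.6
eef_pos: [617.4, -68.5, 109.4]
tool_rot: [-1.589, 0.003, -1.572]
force: [-19.6, 0.5, 15.6]
width: 16.2
```

The stop is reached: position stalls at 617.4 (34.9 mm of travel) while the force climbs to 19.6 N. I'll let it settle and check.

```bash
python3 -m inch '[0,0,0,0,0,0,0, 0,0,0,0,0,0,0, 0,0,0,0,0,0,0, 0,0,0,0,0,0,0, 0,0,0,0,0,0,0, 0,0,0,0,0,0,0]'
python3 - <<'E'
from h import *
snap("scene","scene12.png",(215,145,340,225),6.2)
snap("scene","scene13.png",None,1.5)
s=ctrl.read_state(); print(s["eef_pos"],s["qd"].round(4) if hasattr(s["qd"],"round") else s["qd"],s["width"],s["force"])
E
```

```text
clock: 20.2
eef_pos: [617.4, -68.5, 109.4]
tool_rot: [-1.589, 0.003, -1.572]
force: [-19.5, 1.0, 15.6]
width: 15.8
[617.43336023 -68.45435901 109.38593732] [-0.0005  0.0022  0.0008  0.0003 -0.0012 -0.0006  0.0002] 15.624578496401805 [-20.54266016  -0.33208101  16.84024728]
```

View pics/scene12.png

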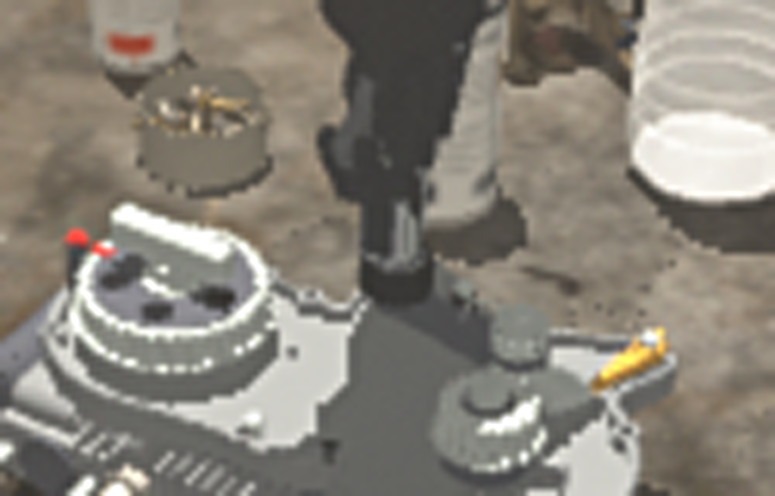

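View pics/scene13.png

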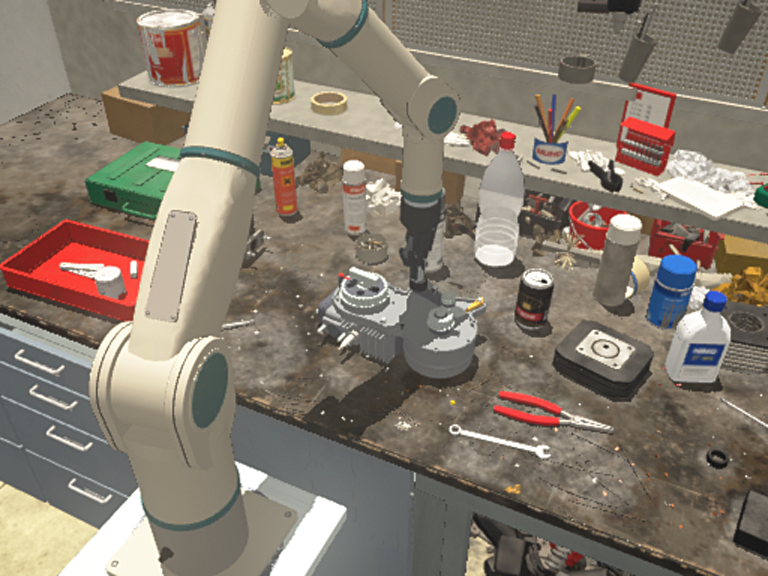

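The roller at (395,275) is held right back in the fingers. The cam mark at (105,248) is still at the pointer, the other things are where they were, and the arm is at rest. Handing in.

```bash
python3 - <<'E'
from cell import finish_job
print(finish_job())
E
```

```text
the job is handed in; nothing more can be done
None
```

I turned the camshaft to its mark, let go of the key, and handed the job in with the fingers holding the tensioner back against its stop, about 20 s into the 67 s.

- **Cam:** I turned the T-key about 216° clockwise in two grips (120°, a re-grip, then 96°), then let go and lifted clear. The checks disagreed slightly: the bar stood at 83.5–84.6° and the red mark read 81–82°, against 83.6° for the pointer line. That puts it within about 2.5° of the pointer, and half a tooth is 5°. The last picture shows the mark still at the pointer.
- **Tensioner:** I gripped the hexagon on the roller and pushed it back 34.9 mm. It stalled there while the force rose from the spring's 11 N to about 20 N, which is the stop, at roughly 0.46 rad. The arm was at rest and still gripping when I handed in.
- **Not seen directly:** I could not see the pawl drop in, because the gripper and its shadow covered that area. I infer it from the arm being at its stop, well past the second click.
- **Other things on the bench:** the can, spanner and pliers look unmoved in the last picture. The screwdriver is partly hidden by the arm there, but nothing went near it.

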